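Lay a gear-rack length down on the bench fixture

ROBOT

A 6-joint arm with a two-finger parallel gripper is mounted at the origin on the work surface. World frame = base frame: x ahead of the robot, y to its left, z up, the work surface at z = 0. Lengths are in m, angles in rad, forces in N, time in s.
With the tool pointing down it reaches from about 0.35 to 0.775 m from the base axis. Payload 7.3 kg.
Tool frame: the origin (TCP) lies midway between the tips of the shut fingers; the grasp point (between the pads) lies robot.grasp_offset behind it (robot.grasp_offset is the distance from the TCP to the grasp point, in m); z points along the fingers, x is the direction in which the jaws open and shut, and the axes are right-handed (so a half turn about z gives the same grasp; the last joint's range is limited). The gripper opens to 92 mm and grips with 3 to 60 N. Pads are 19 mm wide; open, the fingers measure 130 mm over their backs; the gripper's body (75 mm by 190 mm) begins 47 mm behind the grasp point.
Start: joints at [-1.391, 0.342, 1.524, -0, 1.275, -0.146], TCP at [0.168, -0.497, 0.227] pointing down, gripper open.
Joint ranges: [-2.53, 2.53], [-0.77, 2.02], [0.04, 2.7], [-1, 4.14], [0.28, 2.66], [-3.11, 3.11]. Speed limits (rad/s): [2.57, 2.57, 3.14, 3.14, 3.14, 3.14].

INTERFACE

Orientations are given as [roll, pitch, yaw] about the fixed x, y, z axes, in that order (R = Rz(yaw) Ry(pitch) Rx(roll)).
In Python, from cell import robot gives the robot as it stands. The module is installed in compiled form; this text tells all that it offers.
- The arm moves only by the tool move_arm, never from a script. Its argument "increments" is a list of rows, each a list of 7 numbers: the finger opening in mm, from 0 to 91.8, then the shift along the tool's x, y, z in mm, then the turn, a rotation vector about the tool's x, y, z in rad. A call has 1 to 12 rows; each row shifts and turns the pose as measured when the row begins, along the tool's axes as they then stand; what a row does not reach is not made up. A row lasts 1/8 s, in which the tool goes at most 62.5 mm and 10.7 degrees, less where a joint would pass 70% of its speed; a pose out of reach is approached as far as the arm can. A call is refused whole if a number of a shift passes 62.5 or a number of a turn 0.188, either way. A call with a gripper value outside its range is refused whole. The fingers move at their own pace and stop on an object; "newtons" is the grip in N (left out, the last holds). Time passes only in rows, so rows that do not move let the fingers close. It gives the time, the measured TCP pose, the force and the opening at its end, in the units of the state.
- robot.observe(): the state, without advancing time (a new reading comes with each control period).
- robot.read_camera(name): name is "scene" or "top" or "wrist"; returns a dict with "img" (480x640x3 uint8, red, green, blue), "fx", "fy", "cx", "cy" (pixels), "T" (4x4, takes a point from camera to world coordinates). Camera axes: x right, y down, z forward; pixel columns grow to the right and rows downward; lengths in m; the calibration is good to about 2 mm. A picture is of the moment at which its call begins. There is no depth.
- robot.hand_in(): hands the job in, once; it reports no verdict.
Trained networks look in the newest picture that a camera, given by its name, has taken for a name from the list of things; names that differ only in an ending like _2 or _b are one class to them, and where a whole thing is asked for, a point or a joint stands for the part that bears it (a point fixed in the world has none). Each returns a list of dicts, best first, with "conf" (0 to 1); they miss things now and then, are a little off and sometimes report something else, mostly with a low value. They report only what shows in the picture. A call takes as long as a camera call. They do not tell look-alikes from the thing itself.
- robot.look_for(thing, camera): "rect" ([left, top, width, height] in pixels, round what is visible of it).
The state is a dict: "time": time; "qpos": joint angles; "qvel": joint speeds; "joint_efforts": joint torques, N m; "tool_pos": TCP position; "tool_rot": TCP orientation; "contact_force": force on the tool from outside, world axes, zero at the start; "torque": the same for the moment, N m; "opening": finger opening in m.
Only numpy, scipy, OpenCV 4.12 (cv2) and the standard library are available. Lean on these libraries where they do the work, as an engineer would, in place of code of your own. Each camera call takes 0.05 s, during which the arm holds its last target.

TASK

Tip over the toothed gear-rack length that stands on the fixture's foot plate: with the fingertips, push its upper part over until it leans against the raised hinged rest, then press it on down, slowly and gently, until rack and rest lie flat and it is on its back, teeth up, lined up along the rest. Do not lift or carry the rack, keep its lower end at the foot plate, do not let it drop, leave the other things on the bench where they are, and take the hand away at the end.

Things in the scene. Friction and masses are not known exactly. Their poses are not given: they have to be found in the camera images.
- fixture: Laying-down fixture bolted to the bench, steel base 280 x 110 x 4 mm. Origin at the centre of its underside (z = 0); x runs along it from the foot plate to the free end of the rest, the way the rack is to fall. Foot plate 56 x 80 mm, top 16 mm above the bench, centred at x = -101 mm; behind it at x = -129 to -137 mm a heel stop stands 8 mm above it.
- foot_plate (a point): The point on top of the foot plate, 16 mm above the bench, on which the rack stands within a few mm; fixture x = -100 mm, y = 0; axes as the fixture's.
- rest_hinge (a point): Middle of the rest's hinge line: fixture x = -72.5 mm, y = 0, 16 mm above the bench, level with the foot plate's top. The hinge runs along the fixture's y.
- rest (a joint): Angle (rad) of the hinged rest, an aluminium flap 60 mm wide, 8 mm thick, reaching 190 mm from the hinge. 0 = flat, its upper face level with the foot plate's top; grows as it is raised. Starts at 1.02 to 1.18, leaning away from the rack. Stiff hinge (friction 1.1 N m): it stays where it is left, even with the rack on it, until pressed down with some 2 to 8 N at 140 mm from the hinge.
- rest_end (a point): Middle of the free end of the rest's upper face (black rubber strip on it), 190 mm from the hinge.
- rack: Rack length to lay down, standing on the foot plate: yellow-plated steel bar with black teeth on one side, 45 mm deep (x), 40 wide (y), 180 tall (z), loose, 0.44 to 0.72 kg. Origin at the centre of its foot; x points from the teeth (x = -22.5 mm) to the plain back (+22.5 mm), which faces the rest, along the fixture's x within 0.05 rad. Lying as wanted, x points down.
- rack_center (a point): Centre of that rack, 90 mm above its foot. The rack tips about the foot edge nearest the rest and passes its balance at about 14 degrees, then falls a little way on to the raised rest by itself.
- rack_top (a point): Centre of that rack's top end, 180 mm above its foot.
- rack_toe (a point): Middle of the foot edge about which it tips (rack x = +22.5 mm, z = 0); must stay down near the foot plate.
- spare_a: Bystander: an identical rack length standing on the bench at the far side. Origin at the centre of its foot. Leave alone.
- spare_b: Bystander: an identical rack length standing on the bench to the robot's right. Origin at the centre of its foot. Leave alone.
- wrench: Bystander: a wrench 150 mm long lying on the bench beside the fixture, on its -y side. Leave alone.
- lug: Bystander: a small steel angle lug, 50 x 30 x 34 mm, on the bench beside the fixture, on its +y side. Leave alone.
- pinion: Bystander: a small steel pinion, 50 mm across, 28 mm tall, on the bench between robot and fixture. Leave alone.
- bin: Bystander: an open grey bin with gears, 150 x 110 x 70 mm, fixed on the bench to the robot's left.
Not all that is in view belongs to the job. Leave any pink look-alike of the rack alone.

How it is judged:
By the outcome, as a careful person would: the job done as asked, in the order asked, and still so for the second after the job is handed in, with the robot touching nothing.
It also fails if it takes over 51 s, if anything falls off the work surface, if the arm or the gripper's body presses on something with over 40 N, if the wrist force passes 120 N, or if a joint passes its speed limit or range.

## Working session

There is one attempt and no reset: what is moved stays moved. The work goes in short steps, Python scripts to look and compute and a tool call to move; the robot and the scene stay as the last step left them, time stands still between calls to the robot, and variables do not carry over. Pictures are saved under pics/ and viewed, and the job is handed in when it is done.

Besides the shell and the picture viewer there is one more tool, called after "Emit:" by a JSON object that holds its "name" and its "arguments". move_arm: Moves the arm, as the interface text tells. Its arguments: {"type":"object","properties":{"increments":{"type":"array"},"newtons":{"type":"number"}},"required":["increments"]}

```bash
mkdir -p pics; python3 - <<'E'
from cell import robot
import cv2,numpy as np
print(robot.observe(), getattr(robot,'grasp_offset',None))
for c in ["scene","top"]:
    d=robot.read_camera(c)
    cv2.imwrite(f"pics/{c}0.png",d["img"][:,:,::-1])
    print(c,d["fx"],d["fy"],d["cx"],d["cy"],np.round(d["T"],4).tolist())
    for t in ["fixture","rack","rest","spare_a","wrench","lug","pinion"]:
        print(t,[(np.round(x["rect"],1).tolist(),round(x["conf"],2)) for x in robot.look_for(t,c)])
E
```

```text
{'time': 0.0, 'qpos': array([-1.39101107e+00,  3.42715519e-01,  1.52503589e+00,  2.49626121e-05,
        1.27538323e+00, -1.45996046e-01]), 'qvel': array([-0.00082602, -0.00078997,  0.00084504,  0.00012261,  0.00025154,
        0.00130382]), 'joint_efforts': array([-2.66489078e-03, -4.31247640e+01, -2.44207907e+01,  7.16361590e-02,
        5.58827980e-02, -1.12232040e-04]), 'tool_pos': array([ 0.16798191, -0.49696705,  0.22604211]), 'tool_rot': array([-3.14134471e+00,  1.52211109e-03, -1.24502212e+00]), 'contact_force': array([ 0.24522106, -0.25021855, -0.37331011]), 'torque': array([-0.0088511 ,  0.01572494, -0.03660085]), 'opening': 0.0916455797169563} 0.0188
scene 558.1142199256761 558.1142199256761 321.73586124857144 248.54895409502865 [[-0.8301, 0.3132, -0.4613, 1.1135], [0.5573, 0.492, -0.6688, 0.8253], [0.0175, -0.8123, -0.583, 0.8308], [0.0, 0.0, 0.0, 1.0]]
fixture [([275.5, 221.8, 88.7, 108.2], 0.68)]
rack [([288.7, 184.8, 24.5, 75.9], 0.92), ([333.0, 172.2, 19.4, 70.1], 0.75)]
rest [([295.3, 222.7, 40.1, 43.3], 0.82)]
spare_a [([216.8, 251.7, 33.1, 79.6], 0.58), ([237.4, 143.0, 26.1, 68.3], 0.57)]
wrench [([258.5, 279.3, 42.0, 48.1], 0.92)]
lug [([335.8, 247.8, 20.5, 18.3], 0.46)]
pinion []
top 550.5274339718877 550.5274339718877 319.9550204132867 233.12850443639937 [[-0.0196, -0.984, 0.177, 0.3409], [-0.9998, 0.0208, 0.0051, 0.0038], [-0.0087, -0.1769, -0.9842, 1.3865], [0.0, 0.0, 0.0, 1.0]]
fixture [([273.2, 219.6, 116.9, 61.8], 0.66), ([342.9, 284.9, 15.1, 21.5], 0.42)]
rack [([358.6, 233.5, 25.1, 31.6], 0.83), ([375.1, 300.0, 28.4, 25.4], 0.7)]
rest [([317.9, 225.7, 41.0, 43.7], 0.84)]
spare_a [([474.5, 245.6, 48.8, 32.3], 0.85), ([311.6, 136.4, 19.0, 38.5], 0.6)]
wrench [([296.0, 203.3, 56.5, 15.8], 0.74)]
lug [([344.4, 284.7, 12.4, 20.8], 0.68), ([270.3, 223.6, 116.1, 56.2], 0.59)]
pinion [([412.4, 333.9, 22.4, 23.3], 0.73)]
```

```bash
python3 - <<'E'
import cv2
a=cv2.imread("pics/scene0.png");b=cv2.imread("pics/top0.png")
cv2.imwrite("pics/s1.png",cv2.resize(a[120:360,180:480],None,fx=2.5,fy=2.5,interpolation=3))
cv2.imwrite("pics/t1.png",cv2.resize(b[180:360,240:440],None,fx=3.3,fy=3.3,interpolation=3) if 0 else cv2.resize(b[180:360,240:440],None,fx=3,fy=3,interpolation=3))
E
```

```text
(no output)
```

View pics/s1.png

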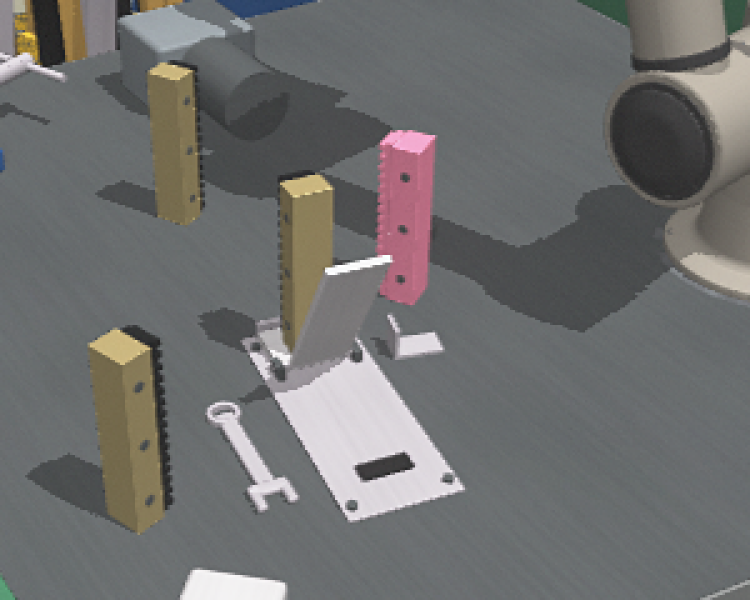

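View pics/t1.png

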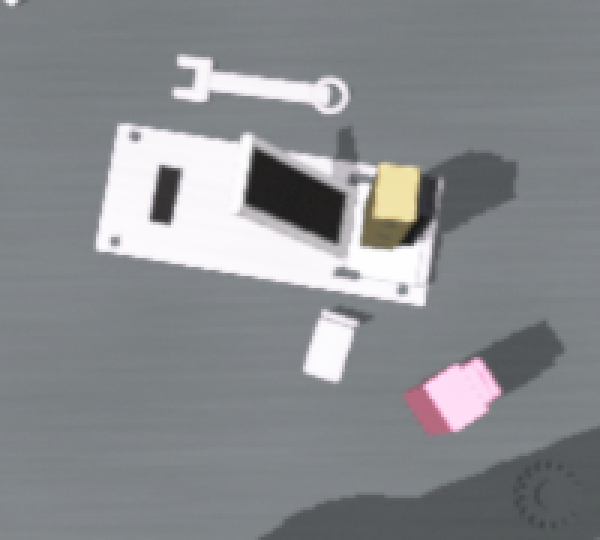

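View pics/top0.png

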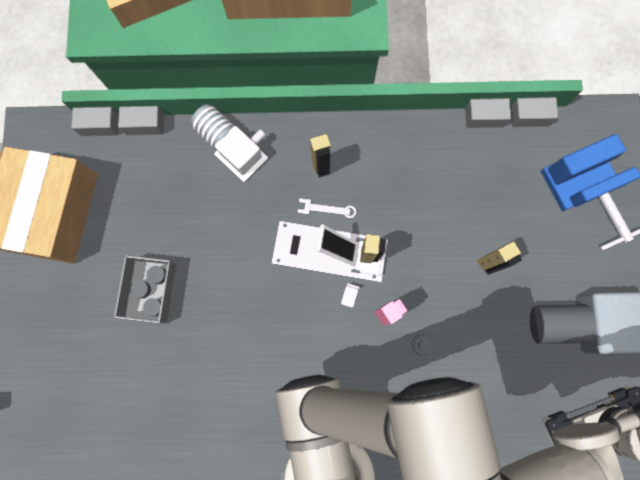

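```bash
cat > h.py <<'E'
import numpy as np
from scipy.optimize import least_squares
def ray(d,u,v,z):
    p=np.array([(u-d["cx"])/d["fx"],(v-d["cy"])/d["fy"],1]);T=d["T"];r=T[:3,:3]@p;o=T[:3,3]
    return o+r*(z-o[2])/r[2]
def proj(d,P):
    P=np.atleast_2d(P);T=d["T"];q=(P-T[:3,3])@T[:3,:3]
    return np.c_[q[:,0]/q[:,2]*d["fx"]+d["cx"],q[:,1]/q[:,2]*d["fy"]+d["cy"]]
def f2w(p,P):
    P=np.atleast_2d(P);c,s=np.cos(p[2]),np.sin(p[2])
    return np.c_[p[0]+c*P[:,0]-s*P[:,1],p[1]+s*P[:,0]+c*P[:,1],P[:,2]]
E
python3 - <<'E'
from h import *
from cell import robot
import cv2
t=robot.read_camera("top");s=robot.read_camera("scene")
a,b,h=.14,.055,.004
C=np.array([[a,-b,h],[a,b,h],[-a,b,h],[-a,-b,h]])
ot=np.array([[119,124],[96,250],[425,304],[442,180]])/3+[240,180]
os_=np.array([[350,521],[464,489]])/2.5+[180,120]
for q in ot: print(ray(t,*q,h))
f=lambda p:np.r_[(proj(t,f2w(p,C))-ot).ravel(),(proj(s,f2w(p,C[:2]))-os_).ravel()]
w=np.array([ray(t,*q,h) for q in ot]);m=w.mean(0);dx=w[0]+w[1]-w[2]-w[3]
r=least_squares(f,[m[0],m[1],np.arctan2(dx[1],dx[0])],loss='soft_l1');p=r.x
print(p,np.round(f(p),1))
np.save("fix.npy",p)
# overlay
B=.0225;W=.02
def draw(im,d,P,col):
    q=np.int32(np.round(proj(d,P)*4));cv2.polylines(im,[q.reshape(-1,1,2)],True,col,1,cv2.LINE_AA,2)
for n,d,(x0,y0,x1,y1),sc in (("top",t,(260,180,400,300),5),("scene",s,(260,160,400,340),4)):
    im=cv2.resize(d["img"][:,:,::-1],None,fx=1,fy=1).copy()
    im=cv2.resize(im[y0:y1,x0:x1],None,fx=sc,fy=sc,interpolation=3)
    def dr(P,col):
        q=(proj(d,P)-[x0-.5,y0-.5])*sc
        cv2.polylines(im,[np.int32(q).reshape(-1,1,2)],True,col,1,cv2.LINE_AA)
    dr(f2w(p,C),(0,0,255))
    for z in (.016,.196): dr(f2w(p,[[-.1+i*B,j*W,z] for i,j in((1,1),(1,-1),(-1,-1),(-1,1))]),(255,0,0))
    for th in (1.02,1.10,1.18):
        e=[-.0725+.19*np.cos(th),.016+.19*np.sin(th)]
        dr(f2w(p,[[-.0725,-.03,.016],[e[0],-.03,e[1]],[e[0],.03,e[1]],[-.0725,.03,.016]]),(0,255,0))
    cv2.imwrite(f"pics/{n}_ov.png",im)
E
```

```text
[0.6224163  0.11365309 0.004     ]
[0.51449947 0.13376731 0.004     ]
[ 0.46335215 -0.14142971  0.004     ]
[ 0.56814305 -0.15996649  0.004     ]
[ 0.54282166 -0.01313914  1.38021569] [-0.1 -0.4 -0.4 -0.3 -0.5  0.4  0.4 -0.8 -0.2 -0.6  0.6 -0.9]
```

View pics/top_ov.png

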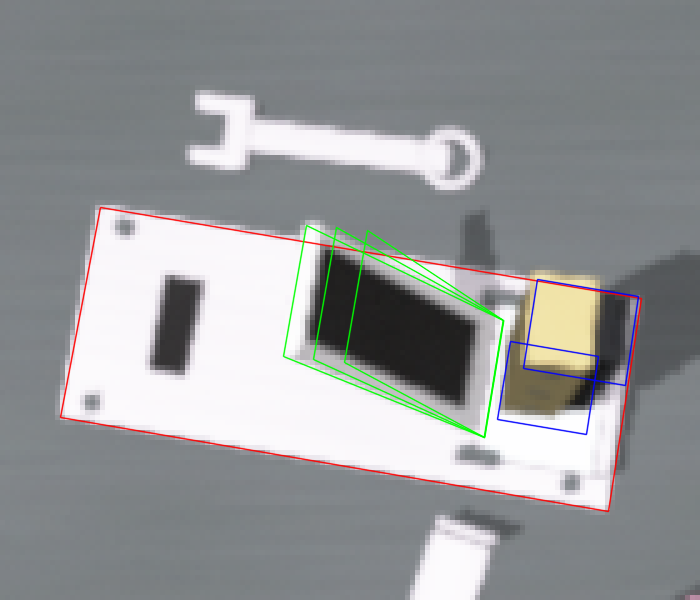

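View pics/scene_ov.png

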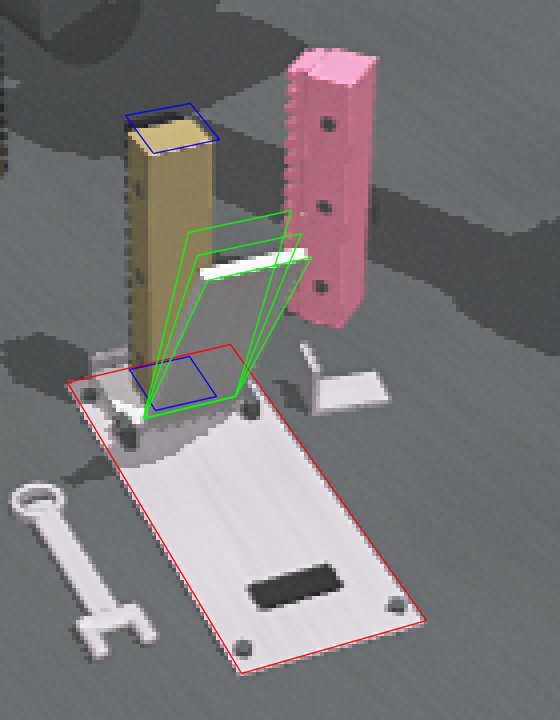

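```bash
cat >> h.py <<'E'
from scipy.spatial.transform import Rotation as Ro
def plan(pos,rot,tgt,yaw,n):
    """n rows of tool-axis increments toward tgt with tool down at yaw"""
    R=Ro.from_euler('xyz',rot);pos=np.array(pos);G=Ro.from_euler('xyz',[np.pi,0,yaw]);out=[]
    rv=(R.inv()*G).as_rotvec()/n
    d=(np.array(tgt)-pos)/n
    for k in range(n):
        out.append(np.r_[R.inv().apply(d)*1e3,rv]);R=R*Ro.from_rotvec(rv)
    return np.array(out)
E
python3 - <<'E'
from h import *
from cell import robot
t=robot.read_camera("top")
for n,q in dict(spare_b_top=(510,250),pink_top=(394,312),spare_a_top=(320,142)).items(): print(n,ray(t,*q,.18))
p=np.load("fix.npy"); st=robot.observe()
tg=f2w(p,[[-.160,0,.0]])[0];print(tg)
tg[2]=.26
for r in plan(st["tool_pos"],st["tool_rot"],tg,p[2]-np.pi/2,10): print(np.round(r,3).tolist())
E
```

```text
spare_b_top [ 0.51114756 -0.40868614  0.18      ]
pink_top [ 0.38073726 -0.14703247  0.18      ]
spare_a_top [0.77031909 0.00582681 0.18      ]
[ 0.51251301 -0.17024224  0.        ]
[-19.971, -43.104, -3.328, 0.0, -0.0, -0.105]
[-15.324, -44.967, -3.327, 0.0, -0.0, -0.105]
[-10.506, -46.33, -3.326, 0.0, -0.0, -0.105]
[-5.571, -47.178, -3.326, 0.0, -0.0, -0.105]
[-0.575, -47.503, -3.326, 0.0, -0.0, -0.105]
[4.428, -47.299, -3.325, 0.0, -0.0, -0.105]
[9.381, -46.571, -3.325, 0.0, -0.0, -0.105]
[14.231, -45.325, -3.325, 0.0, -0.0, -0.105]
[18.922, -43.575, -3.325, 0.0, -0.0, -0.105]
[23.403, -41.342, -3.325, 0.0, -0.0, -0.105]
```

Emit:
{"name": "move_arm", "arguments": {"increments": [[60,-20,-43,-6,0,0,-0.1],[30,-15,-45,-6,0,0,-0.1],[0,-10,-46,-6,0,0,-0.1],[0,-5,-47,-6,0,0,-0.1],[0,0,-47,-4,0,0,-0.1],[0,4,-47,0,0,0,-0.1],[0,9,-46,0,0,0,-0.1],[0,14,-45,0,0,0,-0.1]]}}

```text
time: 1.95
tool_pos: [0.4514, -0.236, 0.256]
tool_rot: [3.14, -0.003, -0.426]
contact_force: [0.1, 0.2, -0.9]
opening: 0.0164
```

```bash
cat > go.py <<'E'
import sys
from h import *
from cell import robot
p=np.load("fix.npy")
def rep():
    st=robot.observe();q=np.array(st["tool_pos"]);c,s=np.cos(p[2]),np.sin(p[2]);d=q[:2]-p[:2]
    print("t",round(st["time"],2),"fixture xyz mm",np.round([1e3*(c*d[0]+s*d[1]),1e3*(-s*d[0]+c*d[1]),1e3*q[2]],1),"rot",np.round(st["tool_rot"],3),"yaw want",round(p[2]-np.pi/2,3),"F",np.round(st["contact_force"],1),"open",round(st["opening"]*1e3,1))
    return st
st=rep()
if len(sys.argv)>1:
    x,y,z,n=map(float,sys.argv[1:])
    tg=f2w(p,[[x/1e3,y/1e3,z/1e3]])[0]
    for r in plan(st["tool_pos"],st["tool_rot"],tg,p[2]-np.pi/2,int(n)): print(np.round(r,3).tolist())
E
python3 go.py -165 0 260 4
```

```text
t 1.95 fixture xyz mm [-236.1   47.5  256. ] rot [ 3.14e+00 -3.00e-03 -4.26e-01] yaw want -0.191 F [ 0.1  0.2 -0.9] open 16.4
[7.412, -20.058, -1.005, 0.0, -0.001, -0.059]
[8.58, -19.587, -1.002, 0.0, -0.001, -0.059]
[9.717, -19.049, -1.001, 0.0, -0.001, -0.059]
[10.821, -18.444, -1.0, 0.0, -0.001, -0.059]
```

Emit:
{"name": "move_arm", "arguments": {"increments": [[0,8,-20,0,0,0,-0.06],[0,9,-20,0,0,0,-0.06],[0,10,-19,10,0,0,-0.06],[0,11,-18,25,0,0,-0.06],[0,2,0,30,0,0,0],[0,0,0,20,0,0,0],[0,0,0,8,0,0,0]]}}

```text
time: 2.82
tool_pos: [0.5201, -0.1706, 0.1614]
tool_rot: [3.139, -0.006, -0.17]
contact_force: [-0.1, -1.0, -0.2]
opening: 0.0004
```

```bash
python3 go.py -145 0 160 3; python3 - <<'E'
from cell import robot
import cv2
for c in("scene","top"):
    b=robot.read_camera(c)["img"][:,:,::-1]
    cv2.imwrite(f"pics/p1{c}.png",cv2.resize(b[100:360,240:460],None,fx=2.2,fy=2.2,interpolation=3))
E
```

```text
t 2.83 fixture xyz mm [-158.9   -7.6  161.4] rot [ 3.139 -0.006 -0.17 ] yaw want -0.191 F [-0.1 -1.  -0.2] open 0.4
[-2.425, -4.691, 0.423, 0.001, -0.002, 0.007]
[-2.457, -4.674, 0.432, 0.001, -0.002, 0.007]
[-2.488, -4.656, 0.441, 0.001, -0.002, 0.007]
```

View pics/p1scene.png

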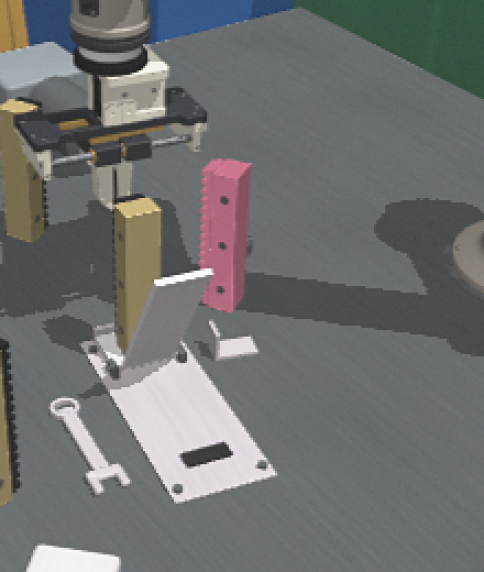

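View pics/p1top.png

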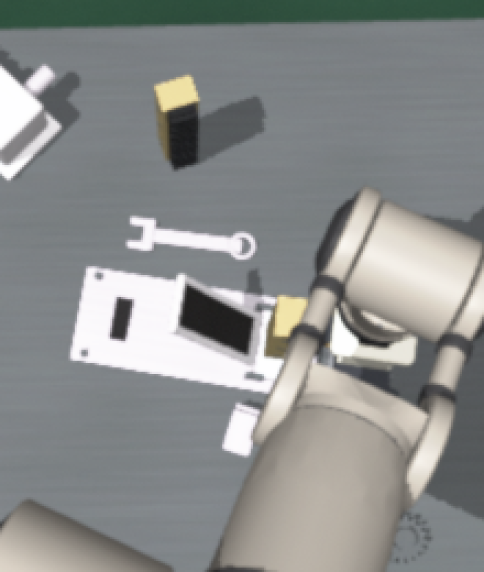

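Emit:
{"name": "move_arm", "arguments": {"increments": [[0,-3,-5,0,0,0,0.01],[0,-3,-5,0,0,0,0.01],[0,-1,-3,0,0,0,0],[0,0,-3,0,0,0,0],[0,0,-3,0,0,0,0],[0,0,-3,0,0,0,0],[0,0,-3,0,0,0,0]]}}

```text
time: 3.8
tool_pos: [0.5189, -0.144, 0.1647]
tool_rot: [3.138, -0.012, -0.192]
contact_force: [-0.7, -1.5, 0.2]
opening: 0.0001
```

```bash
python3 go.py -110 -1 166 8
```

```text
t 3.8 fixture xyz mm [-133.    -1.3  164.7] rot [ 3.138 -0.012 -0.192] yaw want -0.191 F [-0.7 -1.5  0.2] open 0.1
[-0.041, -2.878, -0.17, 0.0, -0.001, -0.0]
[-0.041, -2.878, -0.168, 0.0, -0.001, -0.0]
[-0.04, -2.878, -0.167, 0.0, -0.001, -0.0]
[-0.04, -2.878, -0.165, 0.0, -0.001, -0.0]
[-0.039, -2.878, -0.164, 0.0, -0.001, -0.0]
[-0.039, -2.878, -0.162, 0.0, -0.001, -0.0]
[-0.039, -2.878, -0.161, 0.0, -0.001, -0.0]
[-0.038, -2.878, -0.16, 0.0, -0.001, -0.0]
```

Emit:
{"name": "move_arm", "arguments": {"increments": [[0,0,-2.5,0,0,-0.003,0],[0,0,-2.5,0,0,-0.003,0],[0,0,-2.5,0,0,-0.003,0],[0,0,-2.5,0,0,-0.003,0],[0,0,-2.5,-0.5,0,0,0],[0,0,-2.5,-0.5,0,0,0],[0,0,-2.5,-0.5,0,0,0]]}}

```text
time: 4.68
tool_pos: [0.5226, -0.126, 0.1663]
tool_rot: [3.137, 0.001, -0.192]
contact_force: [-0.0, -0.1, -0.2]
opening: 0.0006
```

```bash
python3 go.py; python3 - <<'E'
from cell import robot
import cv2
for c in("scene",):
    b=robot.read_camera(c)["img"][:,:,::-1]
    cv2.imwrite(f"pics/p2{c}.png",cv2.resize(b[130:330,250:410],None,fx=3,fy=3,interpolation=3))
E
```

```text
t 4.67 fixture xyz mm [-114.6   -1.5  166.3] rot [ 3.137e+00  1.000e-03 -1.920e-01] yaw want -0.191 F [-0.  -0.1 -0.2] open 0.6
```

View pics/p2scene.png

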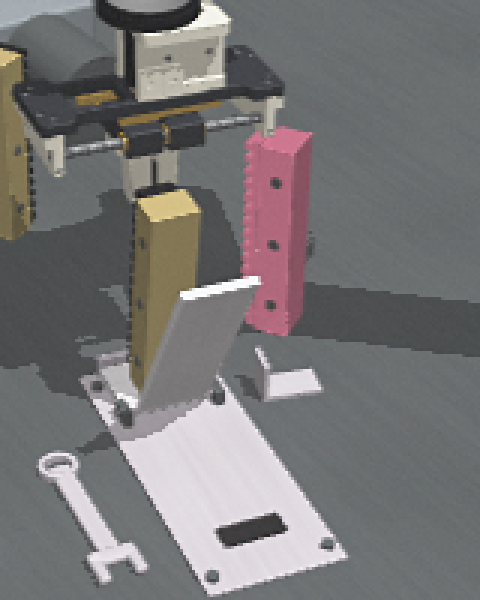

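Emit:
{"name": "move_arm", "arguments": {"increments": [[0,0,-2,0,0,0,0],[0,0,-2,0,0,0,0],[0,0,-2,0,0,0,0],[0,0,-2,0,0,0,0],[0,0,-2,0,0,0,0],[0,0,-2,0,0,0,0],[0,0,-2,0,0,0,0],[0,0,-2,0,0,0,0]]}}

```text
time: 5.72
tool_pos: [0.5258, -0.1086, 0.1661]
tool_rot: [3.138, 0.001, -0.192]
contact_force: [-0.6, 0.1, -0.3]
opening: 0.0005
```

```bash
cat > pic.py <<'E'
import sys,cv2
from cell import robot
for c in("scene",):
    b=robot.read_camera(c)["img"][:,:,::-1]
    cv2.imwrite(f"pics/{sys.argv[1]}.png",cv2.resize(b[130:330,250:410],None,fx=3,fy=3,interpolation=3))
E
python3 go.py;python3 pic.py p3
```

```text
t 5.72 fixture xyz mm [-97.   -1.4 166.1] rot [ 3.138e+00  1.000e-03 -1.920e-01] yaw want -0.191 F [-0.6  0.1 -0.3] open 0.5
```

View pics/p3.png

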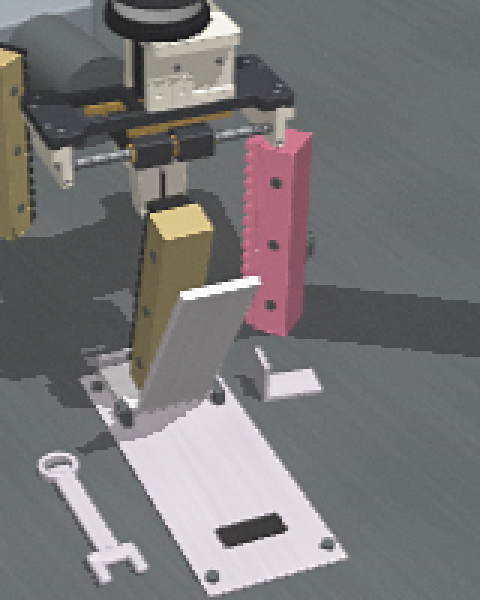

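Emit:
{"name": "move_arm", "arguments": {"increments": [[0,0,-1.5,0,0,0,0],[0,0,-1.5,0,0,0,0],[0,0,-1.5,0,0,0,0],[0,0,-1.5,0,0,0,0],[0,0,-1.5,0,0,0,0],[0,0,0,0,0,0,0]]}}

```text
time: 6.52
tool_pos: [0.5274, -0.1005, 0.1661]
tool_rot: [3.138, 0.001, -0.192]
contact_force: [0.1, -0.5, 0.6]
opening: 0.0007
```

```bash
python3 go.py;python3 pic.py p4
```

```text
t 6.53 fixture xyz mm [-88.7  -1.4 166.1] rot [ 3.138e+00  1.000e-03 -1.920e-01] yaw want -0.191 F [ 0.1 -0.5  0.6] open 0.7
```

View pics/p4.png

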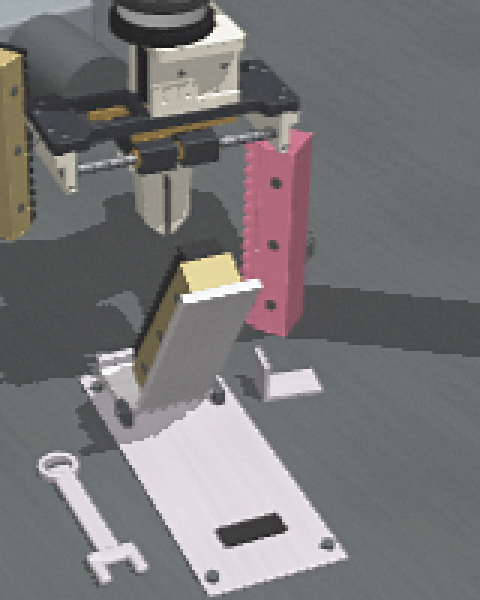

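```bash
cat > arc.py <<'E'
import numpy as np
for f in np.arange(28,91,4.0):
    a=np.radians(f);print(f,np.round([-87-45*np.cos(a)+145*np.sin(a),16+45*np.sin(a)+145*np.cos(a)],1))
E
python3 arc.py
```

```text
28.0 [-58.7 165.2]
32.0 [-48.3 162.8]
36.0 [-38.2 159.8]
40.0 [-28.3 156. ]
44.0 [-18.6 151.6]
48.0 [ -9.4 146.5]
52.0 [ -0.4 140.7]
56.0 [  8.  134.4]
60.0 [ 16.1 127.5]
64.0 [ 23.6 120. ]
68.0 [ 30.6 112. ]
72.0 [ 37.  103.6]
76.0 [42.8 94.7]
80.0 [48.  85.5]
84.0 [52.5 75.9]
88.0 [56.3 66. ]
```

Emit:
{"name": "move_arm", "arguments": {"increments": [[0,0,-5,0,0,0,0],[0,0,-5,0,0,0,0],[0,0,-4,0,0,0,0],[0,0,-4,0,0,0,0],[0,0,-3,0,0,0,0],[0,0,-3,0,0,0,0],[0,0,-3,0,0,0,0],[0,0,-3,0.5,0,0,0],[0,0,-2,0.5,0,0,0]]}}

```text
time: 7.7
tool_pos: [0.5339, -0.0669, 0.1649]
tool_rot: [3.138, 0.001, -0.192]
contact_force: [0.5, -0.3, 0.3]
opening: 0.0004
```

```bash
python3 go.py -50 -1 163 1;python3 pic.py p5
```

```text
t 7.7 fixture xyz mm [-54.5  -1.4 164.9] rot [ 3.138e+00  1.000e-03 -1.920e-01] yaw want -0.191 F [ 0.5 -0.3  0.3] open 0.4
[-0.446, -4.47, 1.865, 0.003, 0.001, -0.002]
```

View pics/p5.png

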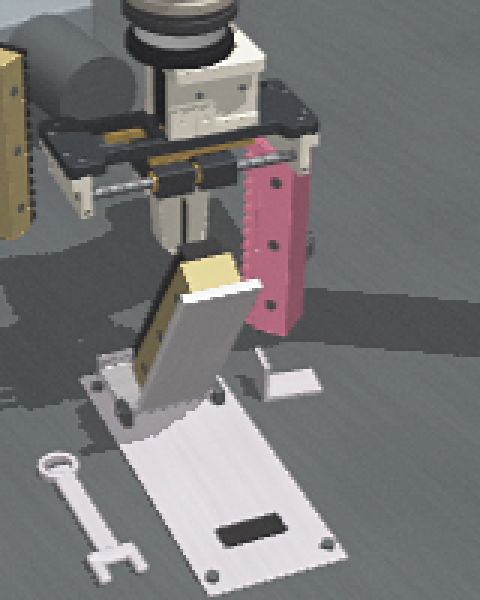

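Emit:
{"name": "move_arm", "arguments": {"increments": [[0,0,-2.2,0.7,0,0,0],[0,0,-2.2,0.7,0,0,0],[0,0,-2.2,0.7,0,0,0],[0,0,-2.2,0.7,0,0,0],[0,0,-2.2,0.8,0,0,0],[0,0,-2.2,0.8,0,0,0],[0,0,-2.2,0.8,0,0,0],[0,0,-2.2,0.8,0,0,0]]}}

```text
time: 8.75
tool_pos: [0.5365, -0.055, 0.1611]
tool_rot: [3.127, -0.0, -0.193]
contact_force: [-2.6, -4.0, 3.8]
opening: 0.0005
```

```bash
python3 go.py -28.3 -1 156 5;python3 pic.py p6
```

```text
t 8.75 fixture xyz mm [-42.3  -1.8 161.1] rot [ 3.127 -0.    -0.193] yaw want -0.191 F [-2.6 -4.   3.8] open 0.5
[-0.162, -2.82, 0.984, 0.003, -0.0, -0.0]
[-0.161, -2.818, 0.992, 0.003, -0.0, -0.0]
[-0.16, -2.815, 1.001, 0.003, -0.0, -0.0]
[-0.158, -2.812, 1.009, 0.003, -0.0, -0.0]
[-0.157, -2.809, 1.017, 0.003, -0.0, -0.0]
```

View pics/p6.png

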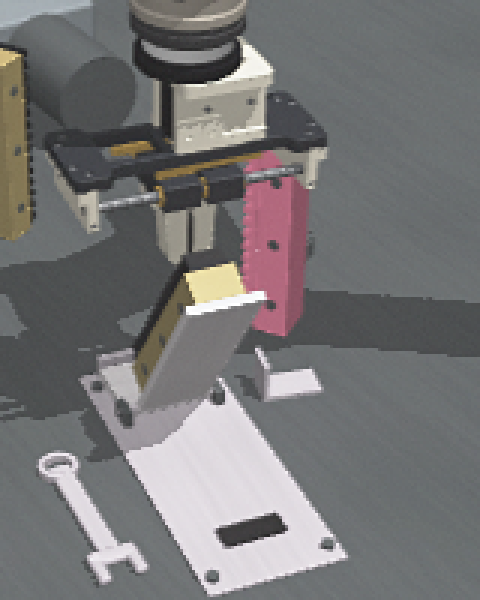

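Emit:
{"name": "move_arm", "arguments": {"increments": [[0,0,-3,1.2,0.003,0,0],[0,0,-3,1.2,0.003,0,0],[0,0,-3,1.2,0.003,0,0],[0,0,-3,1.3,0.003,0,0],[0,0,-3,1.3,0.003,0,0],[0,0,-3,1.4,0.003,0,0],[0,0,-3,1.4,0.003,0,0],[0,0,-3,1.5,0.003,0,0]]}}

```text
time: 9.8
tool_pos: [0.5414, -0.0313, 0.1512]
tool_rot: [-3.133, -0.002, -0.193]
contact_force: [-2.2, -3.6, 3.5]
opening: 0.0008
```

```bash
python3 go.py -9.4 -1 146.5 6;python3 pic.py p7
```

```text
t 9.8 fixture xyz mm [-18.1  -2.  151.2] rot [-3.133e+00 -2.000e-03 -1.930e-01] yaw want -0.191 F [-2.2 -3.6  3.5] open 0.8
[-0.178, -1.45, 0.801, -0.001, -0.0, -0.0]
[-0.177, -1.451, 0.799, -0.001, -0.0, -0.0]
[-0.176, -1.452, 0.797, -0.001, -0.0, -0.0]
[-0.175, -1.453, 0.795, -0.001, -0.0, -0.0]
[-0.175, -1.454, 0.793, -0.001, -0.0, -0.0]
[-0.174, -1.456, 0.791, -0.001, -0.0, -0.0]
```

View pics/p7.png

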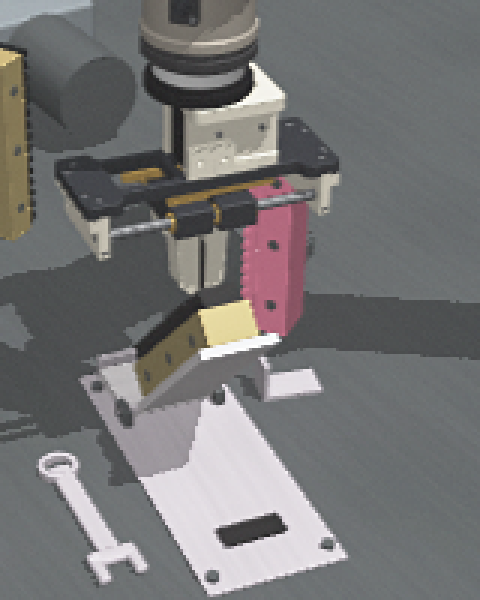

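```bash
cat > ra.py <<'E'
from h import *
from cell import robot
import cv2,sys
p=np.load("fix.npy");d=robot.read_camera("scene");x0,y0,x1,y1,sc=270,180,380,300,6
im=cv2.resize(d["img"][y0:y1,x0:x1,::-1],None,fx=sc,fy=sc,interpolation=3)
for th in map(float,sys.argv[2:]):
    e=[-.0725+.19*np.cos(th),.016+.19*np.sin(th)]
    q=(proj(d,f2w(p,[[-.0725,-.03,.016],[e[0],-.03,e[1]],[e[0],.03,e[1]],[-.0725,.03,.016]]))-[x0-.5,y0-.5])*sc
    cv2.polylines(im,[np.int32(q).reshape(-1,1,2)],True,(0,255,0),1,cv2.LINE_AA)
cv2.imwrite(f"pics/{sys.argv[1]}.png",im)
from cell import robot as r
s=r.observe();print(s["time"],s["contact_force"],s["torque"])
E
python3 ra.py ra1 0.9 0.8 0.7 0.6
```

```text
9.9 [-1.44840036 -1.75232322  3.54398792] [-0.27432758  0.17892255  0.01927263]
```

View pics/ra1.png

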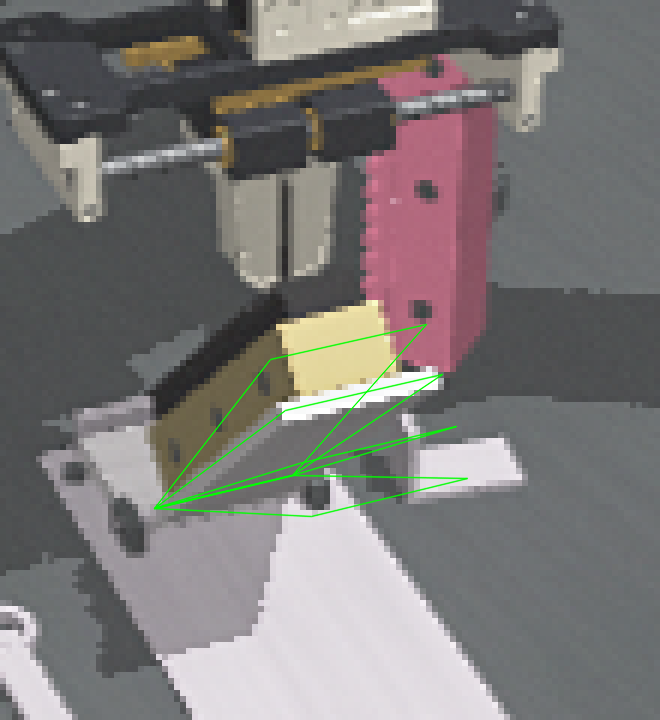

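Emit:
{"name": "move_arm", "arguments": {"increments": [[0,0,-2.4,1.4,0,0,0],[0,0,-2.4,1.4,0,0,0],[0,0,-2.4,1.4,0,0,0],[0,0,-2.4,1.5,0,0,0],[0,0,-2.3,1.6,0,0,0],[0,0,-2.3,1.6,0,0,0],[0,0,-2.3,1.6,0,0,0],[0,0,-2.2,1.7,0,0,0],[0,0,-2.2,1.7,0,0,0],[0,0,-2.2,1.7,0,0,0]]}}

```text
time: 11.15
tool_pos: [0.5462, -0.0061, 0.1349]
tool_rot: [-3.131, -0.002, -0.193]
contact_force: [-1.6, -1.3, 4.0]
opening: 0.0002
```

```bash
python3 go.py 16.1 -1 127.5 10;python3 ra.py ra2 0.7 0.6 .5
```

```text
t 11.15 fixture xyz mm [  7.6  -2.  134.9] rot [-3.131e+00 -2.000e-03 -1.930e-01] yaw want -0.191 F [-1.6 -1.3  4. ] open 0.2
[-0.098, -0.847, 0.747, -0.001, -0.0, -0.0]
[-0.098, -0.848, 0.746, -0.001, -0.0, -0.0]
[-0.098, -0.848, 0.745, -0.001, -0.0, -0.0]
[-0.097, -0.849, 0.744, -0.001, -0.0, -0.0]
[-0.097, -0.85, 0.743, -0.001, -0.0, -0.0]
[-0.097, -0.851, 0.742, -0.001, -0.0, -0.0]
[-0.097, -0.851, 0.742, -0.001, -0.0, -0.0]
[-0.096, -0.852, 0.741, -0.001, -0.0, -0.0]
[-0.096, -0.853, 0.74, -0.001, -0.0, -0.0]
[-0.096, -0.854, 0.739, -0.001, -0.0, -0.0]
11.2 [-2.74600196 -0.32666354  3.23592069] [-0.18435056  0.18778071 -0.01104544]
```

View pics/ra2.png

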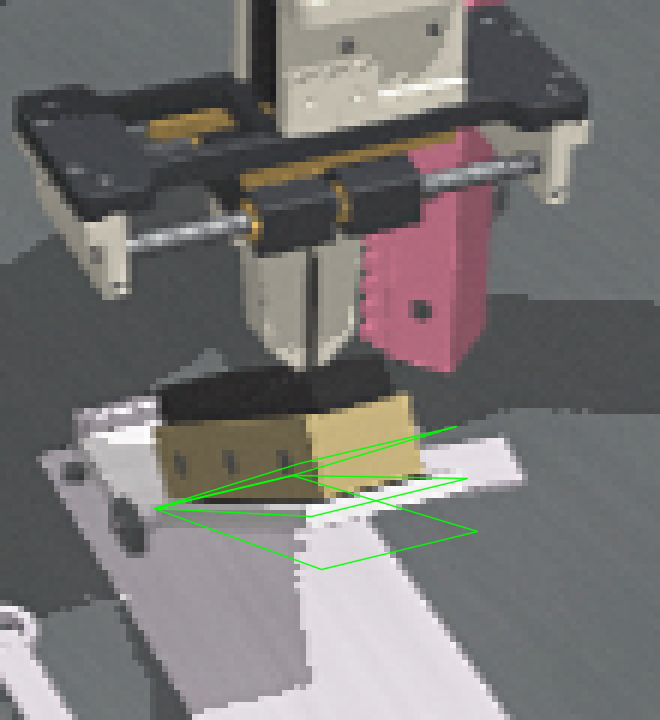

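Emit:
{"name": "move_arm", "arguments": {"increments": [[0,-0.3,-2.0,1.8,0,0,0],[0,-0.3,-2.0,1.8,0,0,0],[0,-0.3,-2.0,1.8,0,0,0],[0,-0.3,-1.9,1.9,0,0,0],[0,-0.3,-1.9,1.9,0,0,0],[0,-0.3,-1.8,2.0,0,0,0],[0,-0.3,-1.8,2.0,0,0,0],[0,-0.3,-1.7,2.0,0,0,0],[0,-0.3,-1.7,2.1,0,0,0],[0,-0.3,-1.6,2.1,0,0,0],[0,-0.3,-1.6,2.1,0,0,0],[0,-0.3,-1.6,2.2,0,0,0]]}}

```text
time: 12.7
tool_pos: [0.5498, 0.018, 0.1107]
tool_rot: [-3.13, -0.008, -0.194]
contact_force: [1.5, -0.4, 4.3]
opening: 0.0001
```

```bash
python3 go.py ;python3 ra.py ra3 0.5 0.4 .3
```

```text
t 12.7 fixture xyz mm [ 31.9  -0.9 110.7] rot [-3.13  -0.008 -0.194] yaw want -0.191 F [ 1.5 -0.4  4.3] open 0.1
12.75 [ 2.43046969 -0.67137867  4.16478414] [-0.069405   -0.48201235 -0.00574273]
```

View pics/ra3.png

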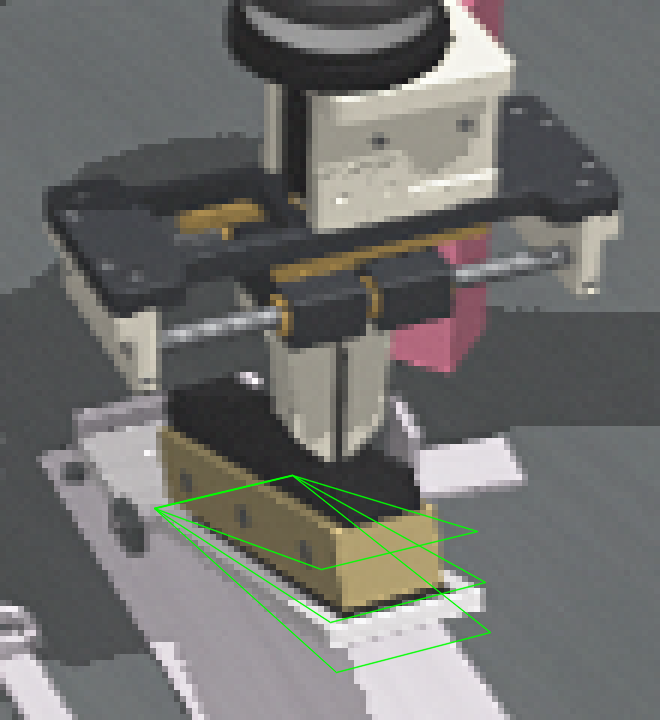

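Emit:
{"name": "move_arm", "arguments": {"increments": [[0,0,-1.5,2.1,0,0,0],[0,0,-1.5,2.1,0,0,0],[0,0,-1.4,2.1,0,0,0],[0,0,-1.4,2.1,0,0,0],[0,0,-1.3,2.2,0,0,0],[0,0,-1.3,2.2,0,0,0],[0,0,-1.2,2.2,0,0,0],[0,0,-1.2,2.2,0,0,0],[0,0,-1.1,2.2,0,0,0],[0,0,-1.1,2.2,0,0,0],[0,0,-1.0,2.2,0,0,0]]}}

```text
time: 14.12
tool_pos: [0.5529, 0.0343, 0.0854]
tool_rot: [-3.128, -0.008, -0.194]
contact_force: [1.4, 2.1, 4.7]
opening: 0.0007
```

```bash
python3 go.py
```

```text
t 14.12 fixture xyz mm [48.5 -0.9 85.4] rot [-3.128 -0.008 -0.194] yaw want -0.191 F [1.4 2.1 4.7] open 0.7
```

Emit:
{"name": "move_arm", "arguments": {"increments": [[0,0,-0.9,2.1,0,0,0],[0,0,-0.9,2.1,0,0,0],[0,0,-0.8,2.1,0,0,0],[0,0,-0.7,2.0,0,0,0],[0,0,-0.7,2.0,0,0,0],[0,0,-0.6,2.0,0,0,0],[0,0,-0.6,2.0,0,0,0],[0,0,-0.5,2.0,0,0,0],[0,0,-0.4,1.8,0,0,0],[0,0,-0.4,1.5,0,0,0]]}}

```text
time: 15.38
tool_pos: [0.5545, 0.0431, 0.0645]
tool_rot: [-3.125, -0.008, -0.194]
contact_force: [2.2, 3.8, 5.0]
opening: 0.0005
```

```bash
python3 go.py; python3 ra.py ra4 0.1 0.0
```

```text
t 15.38 fixture xyz mm [57.4 -0.8 64.5] rot [-3.125 -0.008 -0.194] yaw want -0.191 F [2.2 3.8 5. ] open 0.5
15.425 [1.6142404  1.85823215 4.5451015 ] [ 0.45134248 -0.39138696  0.01748549]
```

View pics/ra4.png

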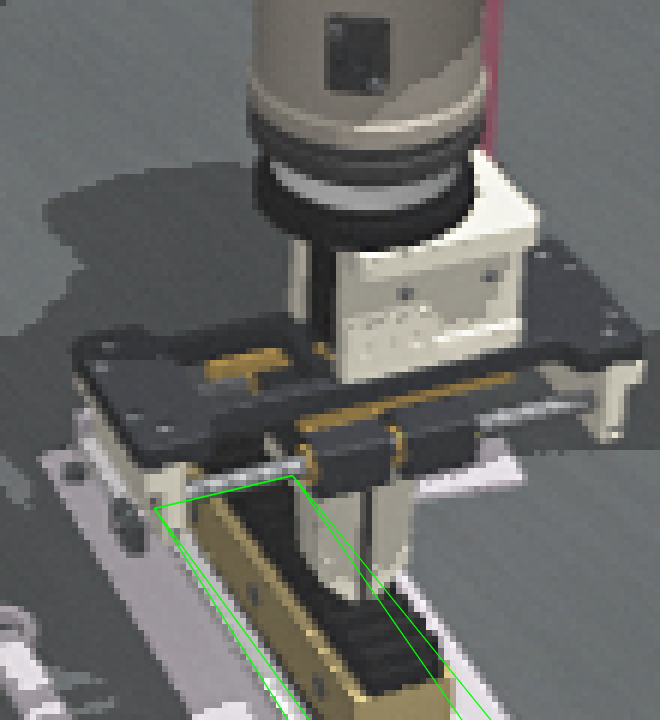

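Emit:
{"name": "move_arm", "arguments": {"increments": [[0,0,0,1.5,0,0,0],[0,0,0,1.5,0,0,0],[0,0,0.2,1.2,0,0,0],[0,0,0.2,1.2,0,0,0]]}}

```text
time: 15.92
tool_pos: [0.5545, 0.0433, 0.061]
tool_rot: [-3.125, -0.008, -0.193]
contact_force: [-2.2, 3.9, 17.1]
opening: 0.0002
```

```bash
python3 go.py
```

```text
t 15.93 fixture xyz mm [57.6 -0.8 61. ] rot [-3.125 -0.008 -0.193] yaw want -0.191 F [-2.2  3.9 17.1] open 0.2
```

Emit:
{"name": "move_arm", "arguments": {"increments": [[0,0,0,-1.5,0,0,0],[0,0,0,-5,0,0,0],[0,0,0,-20,0,0,0],[0,0,0,-40,0,0,0],[0,20,40,-40,0,0,0],[0,20,55,-20,0,0,0],[0,20,60,0,0,0,0],[0,0,60,0,0,0,0],[0,0,60,0,0,0,0],[0,0,0,0,0,0,0]]}}

```text
time: 17.18
tool_pos: [0.553, -0.25, 0.1825]
tool_rot: [-3.133, 0.011, -0.191]
contact_force: [0.7, -0.1, -0.4]
opening: 0.0008
```

```bash
python3 go.py; cat > ov.py <<'E'
from h import *
from cell import robot
import cv2,sys
p=np.load("fix.npy")
for n,(x0,y0,x1,y1),sc in (("top",(260,200,400,300),5),("scene",(260,200,400,340),5)):
    d=robot.read_camera(n)
    im=cv2.resize(d["img"][y0:y1,x0:x1,::-1],None,fx=sc,fy=sc,interpolation=3)
    def dr(P,col):
        q=(proj(d,f2w(p,P))-[x0-.5,y0-.5])*sc
        cv2.polylines(im,[np.int32(q).reshape(-1,1,2)],True,col,1,cv2.LINE_AA)
    dr([[-.0725,-.03,.016],[.1175,-.03,.016],[.1175,.03,.016],[-.0725,.03,.016]],(0,255,0))
    for z in(.016,.052): dr([[-.0775,-.02,z],[.1025,-.02,z],[.1025,.02,z],[-.0775,.02,z]],(255,0,0))
    cv2.imwrite(f"pics/{sys.argv[1]}{n}.png",im)
E
python3 ov.py a
```

```text
t 17.18 fixture xyz mm [-230.7  -54.9  182.5] rot [-3.133  0.011 -0.191] yaw want -0.191 F [ 0.7 -0.1 -0.4] open 0.8
```

View pics/atop.png

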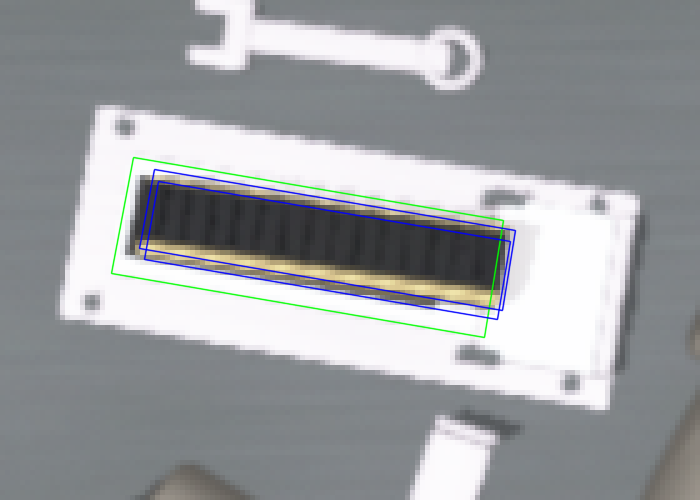

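View pics/ascene.png

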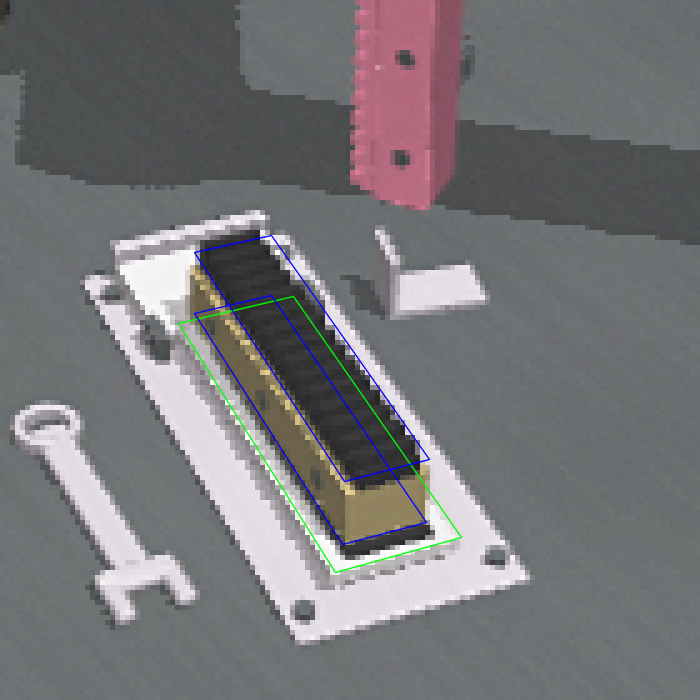

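```bash
python3 - <<'E'
from h import *
from cell import robot
import cv2
p=np.load("fix.npy");d=robot.read_camera("scene");x0,y0,x1,y1,sc=315,285,370,335,12
im=cv2.resize(d["img"][y0:y1,x0:x1,::-1],None,fx=sc,fy=sc,interpolation=cv2.INTER_NEAREST)
im=(255*(im/255.)**2).astype('uint8')
for th,c in((0,(0,200,0)),(.04,(0,0,255)),(.08,(255,0,0))):
    e=[-.0725+.19*np.cos(th),.016+.19*np.sin(th)]
    q=(proj(d,f2w(p,[[-.0725,-.03,.016],[e[0],-.03,e[1]],[e[0],.03,e[1]],[-.0725,.03,.016]]))-[x0-.5,y0-.5])*sc
    cv2.polylines(im,[np.int32(q).reshape(-1,1,2)],True,c,1,cv2.LINE_AA)
C=np.array([[.14,-.055,.004],[.14,.055,.004],[-.14,.055,.004],[-.14,-.055,.004]])
cv2.polylines(im,[np.int32((proj(d,f2w(p,C))-[x0-.5,y0-.5])*sc).reshape(-1,1,2)],True,(0,200,200),1)
cv2.imwrite("pics/z.png",im)
E
```

```text
(no output)
```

View pics/z.png

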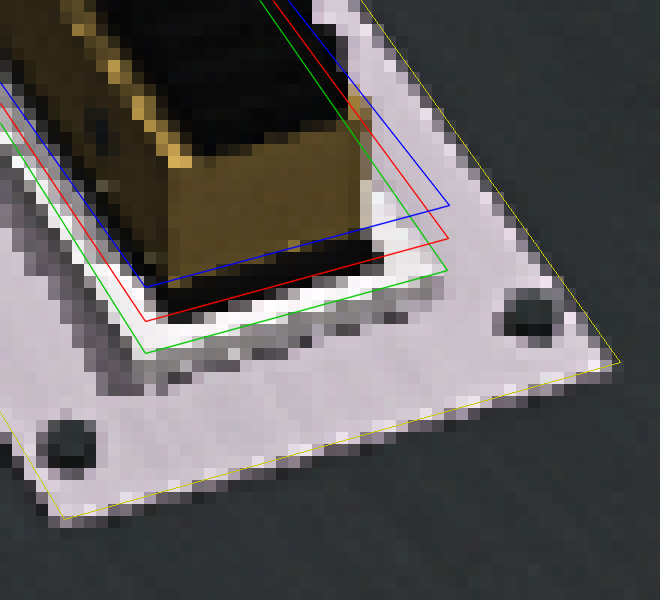

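```bash
python3 - <<'E'
from cell import robot
import cv2
a=robot.read_camera("scene")["img"][:,:,::-1]
cv2.imwrite("pics/end.png",a)
b=cv2.imread("pics/scene0.png");d=cv2.absdiff(a,b).max(2)
cv2.imwrite("pics/endd.png",cv2.hconcat([a[100:400,150:450],cv2.cvtColor(d,8)[100:400,150:450]]))
E
```

```text
(no output)
```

View pics/endd.png

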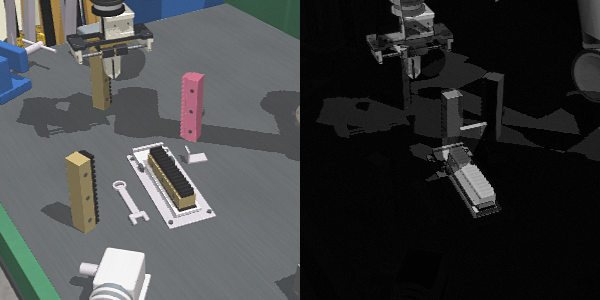

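The difference picture shows only the rack, the rest, the arm and shadows changed. The spares, wrench, lug and pink rack are where they were.

```bash
python3 -c "
from cell import robot
print(robot.hand_in())"
```

```text
the job is handed in; nothing more can be done
None
```

The rack is on its back on the flat rest, teeth up, with its lower end at the foot plate. The hand is clear, and I handed the job in at about 17 s of the 51 s allowed.

**What I did:** With the fingers shut, I pushed the rack's upper part over past its balance point. It fell the short way onto the rest by itself. I then pressed rack and rest down together along the hinge's arc over about 8 s with about 4–7 N. I stopped when the force rose to about 17 N, which showed the rest was flat.

**Last checks:**
- **Rest:** by image overlay its angle is 0 to within about 0.01 rad.
- **Rack:** it lies along the rest, turned about 0.03 rad from it. Its free end is about 3–4 mm toward the fixture's −y side. I left this as it was.
- **Bystanders:** a before/after comparison from the scene camera shows both spares, the wrench, the lug and the pink rack unmoved. I did not check the pinion and bin separately.

No check failed.

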